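# File the slide boxes by thickness and close the end stop

## Robot

A 6-joint arm with a two-finger parallel gripper is mounted at the origin on the work surface. World frame = base frame: x ahead of the robot, y to its left, z up, the work surface at z = 0. Lengths are in m, angles in degrees, forces in N, time in s.
With the tool pointing down it reaches from about 0.25 to 0.725 m from the base axis. Payload 9.7 kg.
Tool frame: the origin (TCP) lies midway between the tips of the shut fingers; the grasp point (between the pads) lies bot.grasp_offset behind it (bot.grasp_offset is the distance from the TCP to the grasp point, in m); x points along the fingers, y is the direction in which the jaws open and shut, and the axes are right-handed (so a half turn about x gives the same grasp; the last joint's range is limited). The gripper opens to 85 mm and grips with 20 to 120 N. Pads are 22 mm wide; open, the fingers measure 114 mm over their backs; the gripper's body (76 mm by 85 mm) begins 54 mm behind the grasp point. The pads swing forward as they close: fully open they stand 13 mm farther back than shut.
Start: joints at [-71.219, 4.979, 10.078, 95.1, 0, 90], TCP at [0.177, -0.521, 0.198] pointing down, gripper open.
Joint ranges: [-179.16, 179.16], [-48.56, 103.87], [-65.8, 70.77], [-126.05, 130.52], [-82.76, 87.17], [-180, 180]. Speed limits (degrees/s): [127.2, 127.2, 147.25, 180, 180, 180].

## Interface

Orientations are given as [roll, pitch, yaw] about the fixed x, y, z axes, in that order (R = Rz(yaw) Ry(pitch) Rx(roll)).
In Python, from workcell import status, camera, bot gives the robot as it stands.
- The arm moves only by the shell command python3 -m jog 'ROWS' [OPENING] [FORCE]. ROWS is text: rows parted by semicolons, each of 4 numbers parted by spaces: the shift along the tool's x, y, z in mm, then the turn about the tool's x in degrees. A call has exactly 8 rows; each row is the pose to reach, as a shift and turn from the pose commanded when the call began, along the tool's axes at that moment; what a row does not reach only later rows make up. A row lasts 1/8 s, in which the tool goes at most 62.5 mm and 10.7 degrees, less where a joint would pass 70% of its speed; a pose out of reach is approached as far as the arm can. A call with a gripper value outside its range is refused whole. OPENING is the opening, from 0 (shut) to 1 (fully open), set as the call begins (- or left out, the last holds). The fingers move at their own pace and stop on an object; FORCE is the grip in N (left out, the last holds). Time passes only in rows, so rows that repeat a pose let the fingers close, or fill a call up. It gives the time, the measured TCP pose, the force and the opening at its end, in the units of the state.
- status.get_obs(): the state, without advancing time (a new reading comes with each control period).
- camera(name): name is "side" or "top"; returns a dict with "color" (384x512x3 uint8, red, green, blue), "vfov" (degrees; the focal length in pixels is half the picture's height over the tangent of half this angle, whatever the lens; pixels are square), "cx", "cy" (the principal point, pixels), "D" ([k1, k2, p1, p2, k3] as OpenCV has them; the pictures are not rectified), "rvec" (rotation vector, rad) and "tvec" (3), from world to camera coordinates, as OpenCV has them. Camera axes: x right, y down, z forward; pixel columns grow to the right and rows downward; lengths in m; the calibration is good to about 2 mm. A picture is of the moment at which its call begins. There is no depth.
- bot.job_done(): hands the job in, once; it reports no verdict.
The state is a dict: "time": time; "q": joint angles; "qd": joint speeds; "joint_efforts": joint torques, N m; "ee_pos": TCP position; "tcp_rot": TCP orientation; "wrist_force": force on the tool from outside, world axes, zero at the start; "torque": the same for the moment, N m; "opening": finger opening in m.
Only numpy, scipy, OpenCV 4.12 (cv2) and the standard library are available. Lean on these libraries where they do the work, as an engineer would, in place of code of your own. Each camera call takes 0.05 s, during which the arm holds its last target. There are 200 camera calls.

## Task

File the three tall slide boxes upright in the rack, one at a time: first the thickest, standing close against the fixed end wall, then the middle one beside it, then the thinnest, broad face to broad face like books and centred on the base. Then slide the end stop up snug so that no play is left in the row. Leave the tip box, the jar and the tube rack as they stand.

Things in the scene. Friction and masses are not known exactly. Their poses are not given: they have to be found in the camera images.
- thick_box: the thickest of three tall blue plastic slide boxes standing on end (46, 36, 26 mm thick; all 60 mm deep along own x, 85 mm tall): 46 mm thick along own y. Origin at the centre of its underside, z up; a half turn makes no difference. At first turned up to 0.5 rad from world x. About 0.1 to 0.26 kg. Take it from above across its 60 mm depth, leaving the broad faces free
- medium_box: the middle of three tall blue plastic slide boxes standing on end (46, 36, 26 mm thick; all 60 mm deep along own x, 85 mm tall): 36 mm thick along own y. Origin at the centre of its underside, z up; a half turn makes no difference. At first turned up to 0.5 rad from world x. About 0.1 to 0.26 kg. Take it from above across its 60 mm depth, leaving the broad faces free
- thin_box: the thinnest of three tall blue plastic slide boxes standing on end (46, 36, 26 mm thick; all 60 mm deep along own x, 85 mm tall): 26 mm thick along own y. Origin at the centre of its underside, z up; a half turn makes no difference. At first turned up to 0.5 rad from world x. About 0.1 to 0.26 kg. Take it from above across its 60 mm depth, leaving the broad faces free
- rack: aluminium filing rack, fixed, open front, back and top, yawed up to 0.2 rad. Origin at its underside on the centre line; own y along the row, x across. Base 84 mm wide, y = -110 to 122 mm, top 8 mm above the bench; boxes stand on it, 60 mm depth along rack x centred on x = 0. End wall at the -y end: inner face at y = -100 mm, 64 mm wide, top 82 mm above the bench. Sliding stop at the +y end
- end_stop (a joint): travel (m) of the sliding end stop towards the end wall, 0 to 0.10; friction of about 1.5 N holds it where it is left. At value q its inner face is at rack y = 80 mm - q, leaving 180 mm - q clear to the end wall. Starts between 0 and 0.03. Its dark steel plate is 64 mm wide, 8 mm thick, top 82 mm above the bench
- stop_grip (a point): point in the black grip block on the outer (+y) side of the stop plate: block 34 mm wide (rack x), 34 mm long (rack y), top 75 mm above the bench. Point on its centre, 60 mm above the bench, 25 mm outward of the stop's inner face; pinch it across rack x from above, or push its outer end
- tip_box: bystander: squat pipette-tip box, grey with a blue lid, 72 x 87 mm, 52 mm tall; origin at the centre of its underside. Stays where it is
- jar: bystander: round white jar with a red screw cap, 60 mm across, 84 mm tall; origin at the centre of its underside. Stays where it is
- tube_rack: bystander: green block rack for tubes, 85 x 190 mm, 57 mm tall with its caps, loose on the bench; origin at the centre of its underside. Stays where it is
Not all that is in view belongs to the job. Leave any red or yellow look-alike of the thin_box alone.

How it is judged (in metres and radians):
On the way, in this order (a step that is already met when the one before it is completed fails the run):
1. the thickest box stands on the rack against or close to the end wall, let go (angle between thick_box's own z axis and vertical below 0.08 rad and angle between the x axis of thick_box and the x axis of rack, either way round below 0.15 rad and x of thick_box in the frame of rack between -0.015 and 0.015 m and z of thick_box in the frame of rack between 0.004 and 0.013 m and contact force between the fingers and thick_box below 0.2 N and linear speed of thick_box below 0.02 m/s and y of thick_box in the frame of rack between -0.082 and -0.057 m), for 0.2 s.
2. the middle box stands on the rack next to the thickest, let go (angle between each of medium_box, thick_box's own z axis and vertical below 0.08 rad and angle between the x axis of each of medium_box, thick_box and the x axis of rack, either way round below 0.15 rad and x of medium_box in the frame of rack between -0.015 and 0.015 m and z of medium_box in the frame of rack between 0.004 and 0.013 m and contact force between the fingers and medium_box below 0.2 N and linear speed of medium_box below 0.02 m/s and x of thick_box in the frame of rack between -0.015 and 0.015 m and z of thick_box in the frame of rack between 0.004 and 0.013 m and horizontal distance between medium_box and thick_box below 0.063 m and y of medium_box in the frame of rack between -0.042 and -0.001 m), for 0.2 s.
3. the thinnest box stands on the rack next to the middle one, let go (angle between each of thin_box, medium_box, thick_box's own z axis and vertical below 0.08 rad and angle between the x axis of each of thin_box, medium_box, thick_box and the x axis of rack, either way round below 0.15 rad and x of thin_box in the frame of rack between -0.015 and 0.015 m and z of thin_box in the frame of rack between 0.004 and 0.013 m and contact force between the fingers and thin_box below 0.2 N and linear speed of thin_box below 0.02 m/s and x of medium_box in the frame of rack between -0.015 and 0.015 m and z of medium_box in the frame of rack between 0.004 and 0.013 m and x of thick_box in the frame of rack between -0.015 and 0.015 m and z of thick_box in the frame of rack between 0.004 and 0.013 m and horizontal distance between thin_box and medium_box below 0.053 m and y of thin_box in the frame of rack between -0.011 and 0.045 m), for 0.2 s.
4. the end stop is pushed up snug against the row (value of joint end_stop above 0.067 m), for 0.2 s.
At the end, for the whole second after the job is handed in: Boxes upright (0.08 rad) on the rack base, square (0.15 rad), within 15 mm of its centre line, in the order wall, thickest, middle, thinnest, stop, each within 7 mm of its packed place (9 mm away from the wall); less than 5 mm total play at the stop; all at rest (angle between each of thick_box, medium_box, thin_box's own z axis and vertical below 0.08 rad and angle between the x axis of each of thick_box, medium_box, thin_box and the x axis of rack, either way round below 0.15 rad and x of thick_box in the frame of rack between -0.015 and 0.015 m and z of thick_box in the frame of rack between 0.004 and 0.013 m and y of thick_box in the frame of rack between -0.084 and -0.068 m and linear speed of each of thick_box, medium_box, thin_box below 0.01 m/s and x of medium_box in the frame of rack between -0.015 and 0.015 m and z of medium_box in the frame of rack between 0.004 and 0.013 m and y of medium_box in the frame of rack between -0.043 and -0.027 m and x of thin_box in the frame of rack between -0.015 and 0.015 m and z of thin_box in the frame of rack between 0.004 and 0.013 m and y of thin_box in the frame of rack between -0.012 and 0.004 m and value of joint end_stop between 0.067 and 0.078 m); the robot touches nothing.
It fails at once if the squat pipette-tip box is shifted more than 25 mm or tipped (distance of tip_box from where it was at the start of the episode above 0.025 m or angle between tip_box's own z axis and vertical above 0.3 rad).
It fails at once if the round jar is shifted more than 25 mm or tipped (distance of jar from where it was at the start of the episode above 0.025 m or angle between jar's own z axis and vertical above 0.3 rad).
It fails at once if the green tube rack is shifted more than 25 mm or tipped (distance of tube_rack from where it was at the start of the episode above 0.025 m or angle between tube_rack's own z axis and vertical above 0.3 rad).
It also fails if it takes over 109 s, if anything falls off the work surface, if the arm or the gripper's body presses on something with over 40 N, if the wrist force passes 120 N, or if a joint passes its speed limit or range.

## Working session

There is one attempt and no reset: what is moved stays moved. The work goes in short steps, Python scripts to look and compute and a shell command to move; the robot and the scene stay as the last step left them, time stands still between calls to the robot, and variables do not carry over. Pictures are saved under pics/ and viewed, about 12 in all and at most 16, crops included, and the job is handed in when it is done.

```bash
mkdir -p pics
cat > h.py <<'E'
import numpy as np, cv2
from workcell import status, camera, bot
def snap(n,f):
    c=camera(n); cv2.imwrite(f,c['color'][:,:,::-1]); np.save('/tmp/%s.npy'%n,{k:v for k,v in c.items()},allow_pickle=True); return c
def load(n): return np.load('/tmp/%s.npy'%n,allow_pickle=True).item()
def K(c):
    f=192/np.tan(np.radians(c['vfov'])/2); return np.array([[f,0,c['cx']],[0,f,c['cy']],[0,0,1.]])
def proj(c,P): return cv2.projectPoints(np.array(P,float).reshape(-1,3),np.array(c['rvec'],float),np.array(c['tvec'],float),K(c),np.array(c['D'],float))[0].reshape(-1,2)
def back(c,uv,z):
    uv=np.array(uv,float).reshape(-1,1,2); n=cv2.undistortPoints(uv,K(c),np.array(c['D'],float)).reshape(-1,2)
    R=cv2.Rodrigues(np.array(c['rvec'],float))[0]; C=-R.T@np.array(c['tvec'],float).ravel()
    d=np.c_[n,np.ones(len(n))]@R; s=(z-C[2])/d[:,2]; return C+d*s[:,None]
E
python3 - <<'E'
from h import *
for n in('top','side'):
    c=snap(n,f'pics/{n}0.png'); R=cv2.Rodrigues(np.array(c['rvec'],float))[0]; print(n,c['vfov'],-R.T@np.array(c['tvec']).ravel(),R[2])
    im=cv2.resize(c['color'],(800,600),interpolation=cv2.INTER_CUBIC); cv2.imwrite(f'pics/{n}0b.png',im[:,:,::-1])
o=status.get_obs(); print(o, bot.grasp_offset)
E
```

```text
top 51.63031047827586 [0.30187972 0.05001404 1.00419785] [ 0.19659194 -0.03475531 -0.97986921]
side 54.77874359341098 [-0.08071065  0.57503607  0.61271457] [ 0.57743338 -0.57333901 -0.58125129]
{'time': 0.1, 'q': array([-7.12190624e+01,  5.00902248e+00,  1.00397734e+01,  9.50972810e+01,
        8.01975817e-04,  9.00004405e+01]), 'qd': array([-0.04295697, -0.01944047,  0.12364155, -0.04306857,  0.00775135,
        0.10793377]), 'joint_efforts': array([-2.70584162e-03, -5.21562052e+01,  4.65653765e+01,  1.60196068e-02,
       -1.13608103e-04, -1.64661321e-05]), 'ee_pos': array([ 0.17700573, -0.52050466,  0.19695064]), 'tcp_rot': array([-90.69018816,  89.93346508, 108.09030848]), 'wrist_force': array([0.41001976, 0.14459616, 0.41830372]), 'torque': array([ 0.02160156, -0.00411382, -0.04056284]), 'opening': 0.08542018222443483} 0.0187
```

View pics/top0b.png

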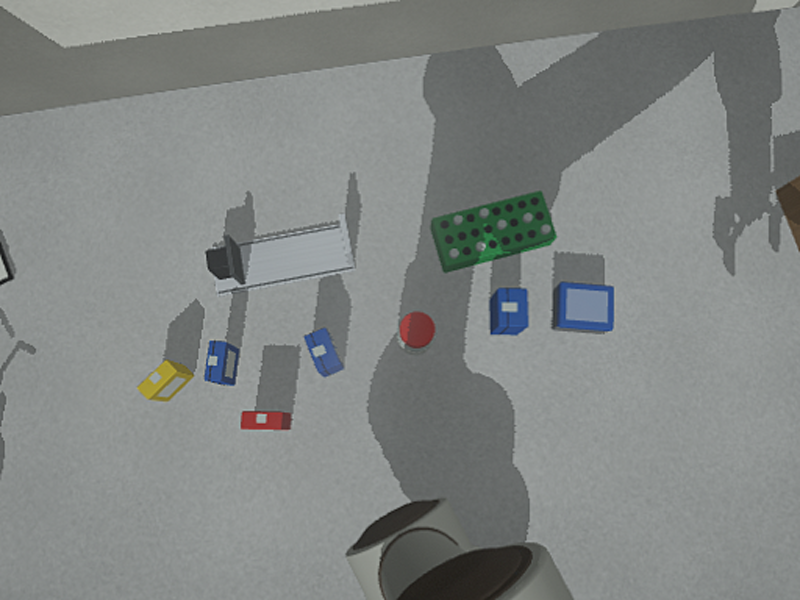

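View pics/side0b.png

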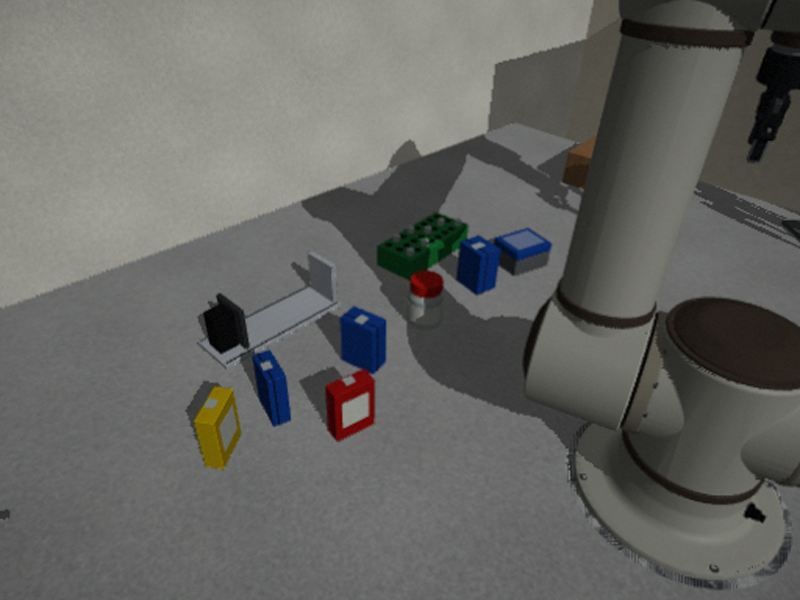

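The top view shows the thick box at about (508,310) and two other blue boxes at (324,352) and (222,362). The rack runs from the stop at (225,260) to the wall at (350,245), and the jar is at (417,330). I'll fit the blue boxes by silhouette and enlarge the rack.

```bash
cat > fit.py <<'E'
from h import *
from scipy.optimize import minimize
def mask(c):
    h=cv2.cvtColor(c['color'],cv2.COLOR_RGB2HSV); return ((h[...,0]>105)&(h[...,0]<130)&(h[...,1]>110)).astype(np.uint8)
def fit(cams,th,x,y,yaw,z0=0,H=.085,dep=.06):
    # silhouettes: hull of projected box vs hull of the blue component near the start guess
    S=4; tg=[]
    for c in cams:
        m=mask(c); n,l,st,ce=cv2.connectedComponentsWithStats(m)
        p=proj(c,[x,y,z0+H/2])[0]; k=min((i for i in range(1,n) if st[i,4]>60),key=lambda i:np.hypot(*(ce[i]-p)))
        ys,xs=np.nonzero(l==k); hu=cv2.convexHull(np.c_[xs,ys].astype(np.int32))
        a=np.zeros((384,512),np.uint8); cv2.fillConvexPoly(a,hu,1); 
        x0,y0=xs.min()-25,ys.min()-25; w,h=np.ptp(xs)+50,np.ptp(ys)+50
        M=np.float64([[S,0,-S*x0+(S-1)/2],[0,S,-S*y0+(S-1)/2]])
        tg.append((c,M,cv2.warpAffine(a.astype(np.float32),M,(int(w*S),int(h*S)))>.5))
    def cost(p):
        X,Y,A=p[0]/1e3,p[1]/1e3,p[2]/100; e=0
        P=np.array([[sx*dep/2,sy*th/2,z0+zz] for sx in(-1,1) for sy in(-1,1) for zz in(0,H)])
        R=np.array([[np.cos(A),-np.sin(A),0],[np.sin(A),np.cos(A),0],[0,0,1]]); P=P@R.T+[X,Y,0]
        for c,M,t in tg:
            q=proj(c,P)@M[:,:2].T+M[:,2]; r=np.zeros(t.shape,np.uint8)
            cv2.fillConvexPoly(r,np.round(cv2.convexHull(q.astype(np.float32))*16).astype(np.int32),1,cv2.LINE_8,4)
            u=((r>0)|t).sum(); e+=1-((r>0)&t).sum()/u
        return e/len(tg)
    best=min((minimize(cost,[x*1e3,y*1e3,100*(yaw+d)],method='Nelder-Mead',options=dict(initial_simplex=np.array([x*1e3,y*1e3,100*(yaw+d)])+np.array([[0,0,0],[15,0,0],[0,15,0],[0,0,15]]),xatol=.1,fatol=1e-4)) for d in(-.35,-.1,.1,.35)),key=lambda r:r.fun)
    return best.x/[1e3,1e3,100],best.fun
E
python3 - <<'E'
from fit import *
t,s=load('top'),load('side')
k=.64
for n,uv in dict(A=(508,305),B=(322,348),C=(222,360)).items():
    g=back(t,np.array(uv)*k,.06)[0]
    for th in(.046,.036,.026):
        for cc in([t,s],):
            r=fit(cc,th,g[0],g[1],0); print(n,th,np.round(r[0],4),round(r[1],3))
for n,z,uv in(('jar',.084,(417,328)),('tube',.05,(493,232)),('tip',.052,(585,306))): print(n,back(t,np.array(uv)*k,z))
cv2.imwrite('pics/rack.png',cv2.resize(t['color'][130:200,120:240],None,fx=6.6,fy=6.6,interpolation=cv2.INTER_CUBIC)[:,:,::-1])
E
```

```text
A 0.046 [ 0.4521 -0.1634 -0.1885] 0.295
A 0.036 [ 0.453  -0.1625 -0.0861] 0.33
A 0.026 [ 0.4527 -0.1623  0.163 ] 0.423
B 0.046 [0.4335 0.1322 0.4298] 0.221
B 0.036 [0.4326 0.1332 0.2609] 0.106
B 0.026 [0.433  0.1346 0.1364] 0.157
C 0.046 [ 0.4392  0.2898 -0.4656] 0.296
C 0.036 [ 0.4399  0.2921 -0.4127] 0.17
C 0.026 [ 0.4404  0.2921 -0.2389] 0.055
jar [[ 0.44225213 -0.01306482  0.084     ]]
tube [[ 0.58284862 -0.16189411  0.05      ]]
tip [[ 0.44069825 -0.2819782   0.052     ]]
```

View pics/rack.png

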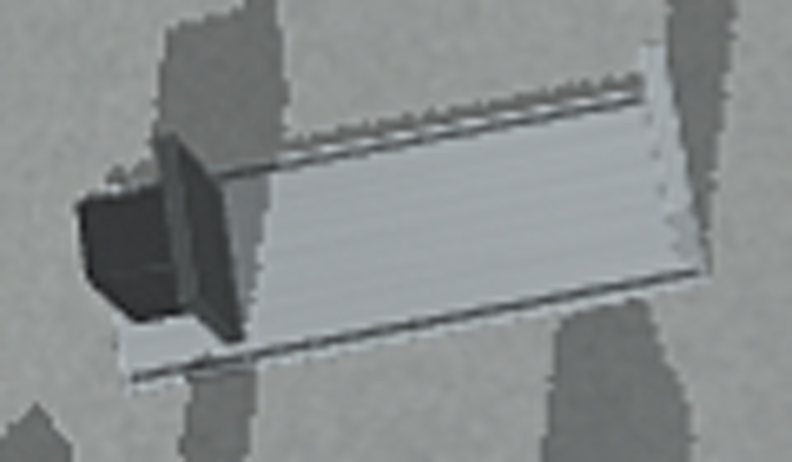

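The crop shows the base's near edge from (132,380) to (703,272). The far edge runs from about (225,175) to (640,98), with a white rim up to (640,80). The wall top is at the far right corner (655,45), and the stop plate's top edge runs from (165,132) to about (190,308).

Run:
```python
from fit import *
t,s=load('top'),load('side')
f=lambda p:(np.array(p,float)+.5)/6.6-.5+[120,130]
for n,p,z in[('nearL',(132,378),.008),('nearR',(703,270),.008),('farL dark',(225,175),.008),('farR dark',(640,98),.008),('farL white',(280,158),.008),('farR white',(640,82),.008),('wallfar outer top',(662,45),.082),('wallfar inner top',(643,47),.082),('stopfar top',(160,135),.082),('stopfar inner top',(178,135),.082),('stopnear inner top',(243,342),.008),('gripfar',(78,205),.075),('gripnear',(88,278),.075),('lowwall',(705,240),.082)]:
    print(n,np.round(back(t,f(p),z)[0],4))
print(np.round(fit([t],.046,.4525,-.163,0)[0],4),fit([t],.046,.4525,-.163,0)[1])
for th,g in((.036,(.433,.133)),(.026,(.44,.292))):
    for cc in([t],[s]):
        r=fit(cc,th,*g,0); print(th,np.round(r[0],4),round(r[1],3))
m=mask(t); cv2.imwrite('pics/m.png',cv2.resize(np.hstack([m[180:260,100:400]*120, mask(s)[120:200,150:400]*200]),None,fx=1.4,fy=1.4))
a=[cv2.resize(x,None,fx=5,fy=5,interpolation=cv2.INTER_CUBIC)[:,:,::-1] for x in(t['color'][175:225,300:360],s['color'][145:195,275:365])]
cv2.imwrite('pics/A.png',np.hstack(a))
```

```text
nearL [0.5637 0.2956 0.008 ]
nearR [0.5723 0.0693 0.008 ]
farL dark [0.6401 0.251  0.008 ]
farR dark [0.6462 0.084  0.008 ]
farL white [0.6437 0.2286 0.008 ]
farR white [0.6528 0.0831 0.008 ]
wallfar outer top [0.6397 0.0706 0.082 ]
wallfar inner top [0.6401 0.0777 0.082 ]
stopfar top [0.634  0.2581 0.082 ]
stopfar inner top [0.6329 0.2516 0.082 ]
stopnear inner top [0.5713 0.2512 0.008 ]
gripfar [0.6143 0.2924 0.075 ]
gripnear [0.586  0.2914 0.075 ]
lowwall [0.5633 0.0656 0.082 ]
[ 0.4528 -0.1614 -0.2021] 0.0817217182953962
0.036 [0.4335 0.1345 0.2821] 0.146
0.036 [0.4338 0.1315 0.1594] 0.044
0.026 [ 0.4407  0.2931 -0.238 ] 0.051
0.026 [ 0.4409  0.2914 -0.2338] 0.037
```

View pics/A.png

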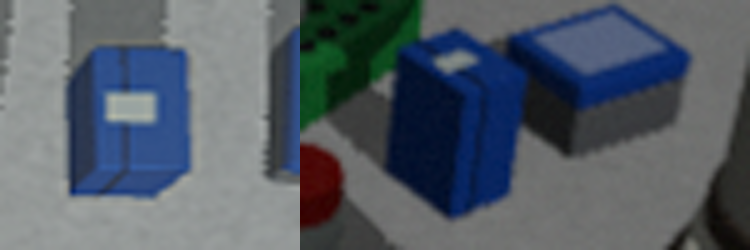

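The crops show box A with its top face nearly aligned to world x. In the side view its blue merges with the tip-box lid, which spoiled that fit. I'll tighten the mask and work out the approach.

```bash
cat > d.py <<'E'
import sys,numpy as np
from workcell import status
# target: TCP x y z (mm), psi (deg): tool y = (-sin psi, cos psi); prints tool-frame shift + turn
def delta(x,y,z,psi):
    o=status.get_obs(); r=o['tcp_rot']; p0=(r[2]-r[0])%360; a=np.radians(p0); d=np.array([x,y,z])-o['ee_pos']*1e3
    print('now',np.round(o['ee_pos']*1e3,1),round(p0,1),'pitch',round(r[1],1),'F',np.round(o['wrist_force'],1),'open',round(o['opening']*1e3,1),'t',round(o['time'],2))
    print('shift',np.round([-d[2],-np.sin(a)*d[0]+np.cos(a)*d[1],np.cos(a)*d[0]+np.sin(a)*d[1]],1),'turn',round((p0-psi+180)%360-180,1))
if __name__=='__main__': delta(*map(float,sys.argv[1:5]))
E
python3 - <<'E'
import re
s=open('fit.py').read()
s=s.replace("h=cv2.cvtColor(c['color'],cv2.COLOR_RGB2HSV); return ((h[...,0]>105)&(h[...,0]<130)&(h[...,1]>110)).astype(np.uint8)",
"i=c['color'].astype(int); m=((i[...,2]-i[...,0]>28)).astype(np.uint8)\n    for r in c.get('cut',[]): m[:,r]=0\n    return m")
open('fit.py','w').write(s)
E
python3 - <<'E'
from fit import *
import d
t,s=load('top'),load('side')
s2=dict(s,cut=[slice(317,400)])
for th,g,cs in((.046,(.4525,-.1615),(t,s2)),(.036,(.433,.133),(t,s)),(.026,(.44,.292),(t,s))):
    for cc in([cs[0]],[cs[1]],list(cs)):
        r=fit(cc,th,*g,0); print(th,np.round(r[0],4),round(r[1],3))
d.delta(452.5,-161.5,190,264)
cv2.imwrite('pics/rackside.png',cv2.resize(s['color'][155:240,120:225],None,fx=7,fy=7,interpolation=cv2.INTER_CUBIC)[:,:,::-1])
E
```

```text
0.046 [ 0.4523 -0.1607 -0.2001] 0.038
0.046 [ 0.4533 -0.1628 -0.4117] 0.084
0.046 [ 0.4521 -0.1611 -0.2166] 0.079
0.036 [0.4326 0.1341 0.2494] 0.055
0.036 [0.4334 0.1318 0.1885] 0.03
0.036 [0.4325 0.1337 0.2515] 0.058
0.026 [ 0.4409  0.293  -0.2426] 0.043
0.026 [ 0.4404  0.291  -0.2375] 0.043
0.026 [ 0.4403  0.2918 -0.232 ] 0.058
now [ 177.  -520.5  197. ] 198.8 pitch 89.9 F [0.4 0.1 0.4] open 85.4 t 0.1
shift [   7.  -251.2 -376.4] turn -65.2
```

View pics/rackside.png

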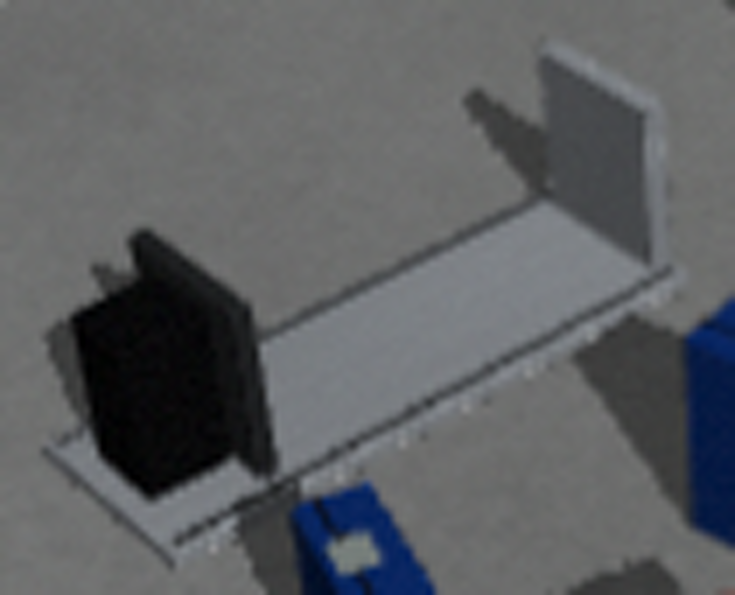

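The side crop shows the wall's inner face corners at (545,55), (645,110), (650,262) and (548,192). Dark lines run along both base edges, and the stop's near lower corner is at (273,475). I'll approach the thick box now and fit the rack pose from these points.

```bash
python3 -m jog '0 -25 -38 -6; 1 -58 -86 -14; 3 -92 -137 -22; 4 -126 -188 -30; 5 -160 -239 -39; 6 -193 -290 -47; 7 -226 -339 -54; 7 -251 -376 -61' 1
cat > rackfit.py <<'E'
from h import *
from scipy.optimize import least_squares
t,s=load('top'),load('side')
ft=lambda p:(np.array(p,float)+.5)/6.6-.5+[120,130]
fs=lambda p:(np.array(p,float)+.5)/7-.5+[120,155]
pts=[(s,fs((545,55)),(.032,-.1,.082)),(s,fs((645,110)),(-.032,-.1,.082)),(s,fs((650,262)),(-.032,-.1,.008)),(s,fs((548,192)),(.032,-.1,.008)),(t,ft((643,47)),(.032,-.1,.082)),(t,ft((662,45)),(.032,-.11,.082))]
lines=[(s,fs((175,545)),-1),(s,fs((675,268)),-1),(s,fs((262,342)),1),(s,fs((545,198)),1),(t,ft((132,378)),-1),(t,ft((703,270)),-1),(t,ft((225,175)),1),(t,ft((640,98)),1)]
stop=[(s,fs((273,475)),-.032,.008),(t,ft((243,342)),-.032,.008),(t,ft((178,135)),.032,.082)]
def res(p):
    X,Y,A,w,q=p; R=np.array([[np.cos(A),-np.sin(A),0],[np.sin(A),np.cos(A),0],[0,0,1]]); o=[]
    for c,uv,P in pts+[(c,uv,(x,.08-q,z)) for c,uv,x,z in stop]: o+=list(proj(c,R@P+[X,Y,0])[0]-uv)
    for c,uv,sg in lines: o.append(((R.T@(back(c,uv,.008)[0]-[X,Y,0]))[0]-sg*w)*500)
    return o
r=least_squares(res,[.61,.178,.038,.04,.01],loss='soft_l1'); print('rack',np.round(r.x,4)); print(np.round(res(r.x),1))
E
python3 rackfit.py
python3 - <<'E'
from h import *
import d
s,t=load('side'),load('top')
f=lambda p:(np.array(p,float)+.5)/5-.5
P=back(s,[f(np.array(p)-[300,0])+[275,145] for p in((400,42),(460,95),(525,75),(455,28))],.085); print(P.round(4)); e=P[1]-P[0]; print(np.arctan2(e[1],e[0]))
print(back(t,[f(p)+[300,175] for p in((97,47),(188,47),(190,170),(99,165))],.085).round(4))
d.delta(452.5,-161.5,190,260)
E
```

```text
time: 1.1
ee_pos: [0.4531, -0.1599, 0.1902]
tcp_rot: [-113.3, 90.0, 146.8]
wrist_force: [0.7, -0.6, -0.5]
opening: 0.0854
rack [0.6046 0.1773 0.0369 0.037  0.0054]
[-1.1 -1.2  0.1  0.1  0.5  1.1  0.2  1.5 -0.3 -0.   0.8 -0.5  0.4  0.
  0.3  0.5 -0.6 -0.3 -0.7 -0.  -0.8 -0.6  0.2  0.3  0.6  0.6]
[[ 0.4875 -0.1523  0.085 ]
 [ 0.428  -0.1333  0.085 ]
 [ 0.4174 -0.1765  0.085 ]
 [ 0.4768 -0.1881  0.085 ]]
2.831905107271953
[[ 0.4845 -0.1457  0.085 ]
 [ 0.4778 -0.1887  0.085 ]
 [ 0.4194 -0.1778  0.085 ]
 [ 0.4284 -0.1359  0.085 ]]
now [ 453.1 -159.9  190.2] 260.1 pitch 90.0 F [ 0.7 -0.6 -0.5] open 85.4 t 1.1
shift [ 0.2 -0.3  1.7] turn 0.1
```

```bash
python3 -m jog '10 0 0 0; 30 0 1 1; 55 0 1 1.5; 80 0 1 1.5; 105 0 1 1.5; 128 0 1 1.5; 145 0 1 1.5; 150 0 1 1.5' 1
python3 -m jog '0 0 0 0; 0 0 0 0; 0 0 0 0; 0 0 0 0; 0 0 0 0; 0 0 0 0; 0 0 0 0; 0 0 0 0' 0 40
python3 -m jog '-8 0 0 0; -25 0 0 0; -50 0 0 0; -80 0 0 0; -110 0 0 0; -140 0 0 0; -155 0 0 0; -160 0 0 0'
python3 - <<'E'
from h import *
import d
c=snap('top','pics/t1.png'); s=snap('side','pics/s1.png')
cv2.imwrite('pics/c1.png',np.hstack([cv2.resize(x,(400,400),interpolation=cv2.INTER_CUBIC) for x in(c['color'][100:300,250:450],s['color'][50:250,250:450])])[:,:,::-1])
R=np.radians(2.1); 
def W(x,y): return 604.6+x*np.cos(R)-y*np.sin(R),177.3+x*np.sin(R)+y*np.cos(R)
for y in(-74,-33,4): print(y,W(0,y))
d.delta(*W(0,-74),200,272.1)
E
```

```text
time: 2.1
ee_pos: [0.4512, -0.1632, 0.0395]
tcp_rot: [-97.0, 89.9, 161.2]
wrist_force: [-0.3, 0.3, 0.5]
opening: 0.0852
time: 3.1
ee_pos: [0.4525, -0.1633, 0.0417]
tcp_rot: [72.2, 89.9, -29.5]
wrist_force: [-2.5, -0.4, 7.3]
opening: 0.0583
time: 4.1
ee_pos: [0.4524, -0.1631, 0.2014]
tcp_rot: [81.8, 89.9, -19.9]
wrist_force: [0.3, 0.0, -1.2]
opening: 0.0583
-74 (np.float64(607.3116344442852), np.float64(103.34969886037945))
-33 (np.float64(605.8092423873164), np.float64(144.32216300530436))
4 (np.float64(604.4534251651738), np.float64(181.29731357511463))
now [ 452.1 -163.   200.4] 258.3 pitch 90.0 F [ 0.5  0.2 -2. ] open 58.6 t 4.2
shift [   0.4   97.9 -292.3] turn -13.8
```

View pics/c1.png

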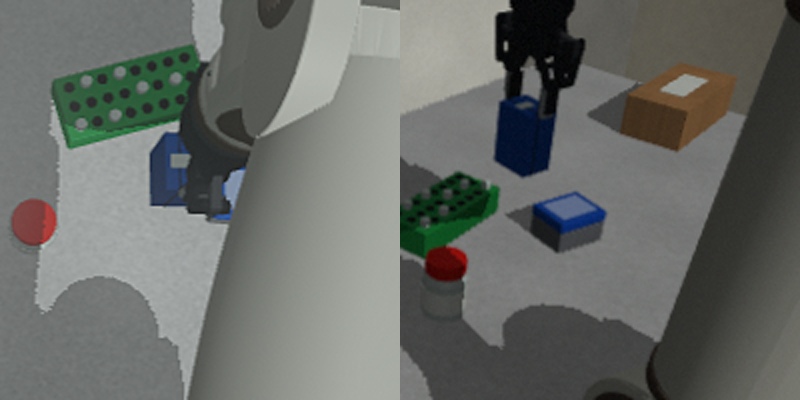

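The box is held upright in the jaws and clear of the jar and tube rack. Next I move it over its slot.

```bash
python3 -m jog '0 6 -18 -1; 0 18 -55 -3; 0 33 -100 -5; 0 48 -145 -7; 0 63 -190 -9; 0 78 -235 -11; 0 91 -275 -13; 0 97 -294 -13.8'
python3 -m jog '0 0 0 0; 0 0 0 0; 0 0 0 0; 0 0 0 0; 0 0 0 0; 0 0 0 0; 0 0 0 0; 0 0 0 0'
python3 - <<'E'
from h import *
import d
c=snap('top','pics/t2.png'); s=snap('side','pics/s2.png')
cv2.imwrite('pics/c2.png',np.hstack([cv2.resize(x,(400,400),interpolation=cv2.INTER_CUBIC) for x in(c['color'][90:250,120:280],s['color'][90:250,110:270])])[:,:,::-1])
d.delta(607.2,105.3,200,272.1)
E
```

```text
time: 5.2
ee_pos: [0.607, 0.1071, 0.1984]
tcp_rot: [-85.6, 89.8, -173.3]
wrist_force: [-0.6, -0.1, -1.2]
opening: 0.0586
time: 6.2
ee_pos: [0.6068, 0.1052, 0.2006]
tcp_rot: [-60.9, 90.0, -148.8]
wrist_force: [-0.4, -0.8, -1.5]
opening: 0.0584
now [606.8 105.2 200.6] 272.1 pitch 90.0 F [ 0.2 -0.4 -1.9] open 58.1 t 6.3
shift [ 0.6  0.4 -0.1] turn -0.0
```

View pics/c2.png

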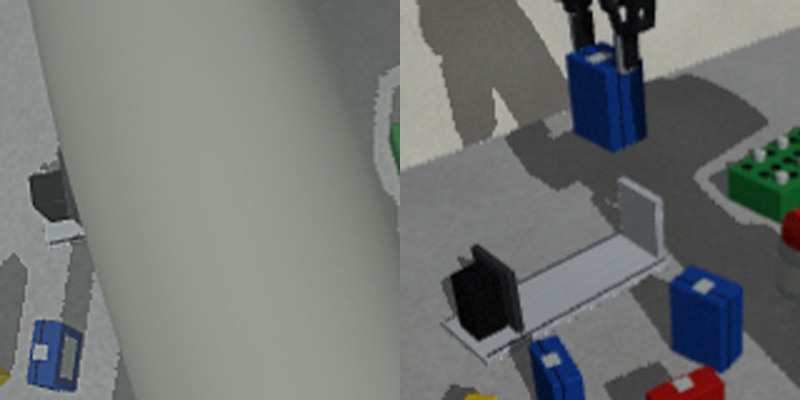

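The box is above the wall end and hangs vertical. I'll check its offset in the grip with a side-view fit.

```bash
cat > rk.py <<'E'
from fit import *
import sys
def rack(p,yaw):
    A=.0369; d=np.array(p)-[.6046,.1773]; return np.round([1e3*(d[0]*np.cos(A)+d[1]*np.sin(A)),1e3*(-d[0]*np.sin(A)+d[1]*np.cos(A)),yaw-A],2)
E
python3 - <<'E'
from rk import *
s=load('side'); r=fit([s],.046,.607,.105,.037,z0=.159); print(r, rack(r[0][:2],r[0][2]))
E
```

```text
(array([0.60711204, 0.10550495, 0.04035736]), np.float64(0.042048010041315864)) [ -0.14 -71.84   0.  ]
```

```bash
python3 -m jog '10 0 0 0; 30 0 0 0; 55 0 0 0; 80 0 0 0; 105 0 0 0; 120 0 0 0; 130 0 0 0; 134 0 0 0'
python3 -m jog '3 0 0 0; 6 0 0 0; 9 0 0 0; 12 0 0 0; 14 0 0 0; 15 0 0 0; 15 0 0 0; 15 0 0 0'
```

```text
time: 7.3
ee_pos: [0.6068, 0.1052, 0.0664]
tcp_rot: [-149.5, 90.0, 122.6]
wrist_force: [-1.0, -0.2, -1.8]
opening: 0.0586
time: 8.3
ee_pos: [0.6068, 0.1052, 0.0517]
tcp_rot: [101.4, 90.0, 13.5]
wrist_force: [-0.4, -0.2, -0.9]
opening: 0.0581
```

```bash
python3 -m jog '0.5 0 0 0; 1 0 0 0; 1.5 0 0 0; 2 0 0 0; 2 0 0 0; 2 0 0 0; 2 0 0 0; 2 0 0 0'
python3 -m jog '0 0 0 0; 0 0 0 0; 0 0 0 0; 0 0 0 0; 0 0 0 0; 0 0 0 0; 0 0 0 0; 0 0 0 0' 1
python3 -m jog '-5 0 0 0; -15 0 0 0; -35 0 0 0; -60 0 0 0; -90 0 0 0; -120 0 0 0; -140 0 0 0; -150 0 0 0'
python3 - <<'E'
from rk import *
import d
s=snap('side','pics/s3.png'); r=fit([s],.046,.607,.105,.037,z0=.008); print(r, rack(r[0][:2],r[0][2]))
r=fit([s],.036,.433,.133,.2);print(r)
d.delta(433,133,190,270+13.5)
E
```

```text
time: 9.3
ee_pos: [0.6068, 0.1051, 0.0499]
tcp_rot: [89.4, 90.0, 1.5]
wrist_force: [-2.1, -1.4, 4.8]
opening: 0.0582
time: 10.3
ee_pos: [0.6068, 0.1052, 0.0496]
tcp_rot: [111.3, 90.0, 23.4]
wrist_force: [0.8, -0.1, -0.1]
opening: 0.0854
time: 11.3
ee_pos: [0.6072, 0.1052, 0.2016]
tcp_rot: [97.7, 89.9, 9.8]
wrist_force: [0.4, 0.4, -0.3]
opening: 0.0853
(array([0.60681772, 0.10462192, 0.08066931]), np.float64(0.028250380904012218)) [-4.600e-01 -7.271e+01  4.000e-02]
(array([0.43301687, 0.13114241, 0.23005106]), np.float64(0.030371529589056978))
now [607.2 105.2 202.1] 272.1 pitch 89.8 F [-1.  -0.   0.5] open 85.5 t 11.35
shift [  12.1 -173.1  -34.1] turn -11.4
```

The thick box is placed at rack x −0.5 mm, y −73 mm. Next is the medium box.

```bash
python3 -m jog '0 -10 -2 -1; 1 -30 -6 -2; 3 -60 -12 -4; 5 -90 -18 -6; 7 -120 -24 -8; 9 -145 -29 -10; 11 -165 -33 -11; 12 -173 -34 -11'
python3 -m jog '10 0 0 0; 30 0 0 0; 55 0 0 0; 80 0 0 0; 105 0 0 0; 128 0 0 0; 145 0 0 0; 149 0 0 0' 1
python3 -m jog '0 0 0 0; 0 0 0 0; 0 0 0 0; 0 0 0 0; 0 0 0 0; 0 0 0 0; 0 0 0 0; 0 0 0 0' 0 40
python3 -m jog '-8 0 0 0; -25 0 0 0; -50 0 0 0; -80 0 0 0; -110 0 0 0; -140 0 0 0; -155 0 0 0; -160 0 0 0'
python3 - <<'E'
from rk import *
import d
o=status.get_obs(); p=o['ee_pos']
s=snap('side','pics/s4.png'); r=fit([s],.036,p[0],p[1],.2,z0=p[2]-.041); print(r)
# target rack y=-31 (thick +y face near -50)
A=.0369; y=-.030; d.delta(604.6-y*np.sin(A)*1e3,177.3+y*np.cos(A)*1e3,200,272.1)
E
```

```text
time: 12.35
ee_pos: [0.4311, 0.1329, 0.1869]
tcp_rot: [-89.8, 90.0, -166.7]
wrist_force: [-0.0, -0.6, 1.3]
opening: 0.0854
time: 13.35
ee_pos: [0.4321, 0.1325, 0.0371]
tcp_rot: [-85.8, 89.9, -162.7]
wrist_force: [0.1, 0.2, 0.3]
opening: 0.0853
time: 14.35
ee_pos: [0.4331, 0.133, 0.0396]
tcp_rot: [92.0, 89.9, 15.1]
wrist_force: [-2.4, -1.6, 6.1]
opening: 0.059
time: 15.35
ee_pos: [0.4329, 0.133, 0.1994]
tcp_rot: [94.8, 89.9, 17.9]
wrist_force: [0.0, 0.1, -2.7]
opening: 0.0587
(array([0.43539929, 0.12973433, 0.21984539]), np.float64(0.04860429858200299))
now [432.8 132.9 199.2] 283.1 pitch 90.0 F [-0.2  0.3 -1.1] open 59.0 t 15.4
shift [ -0.8 171.7  25.1] turn 11.0
```

```bash
python3 -m jog '0 10 2 1; 0 30 4 2; 0 60 8 4; 0 90 12 6; 0 120 16 8; 0 145 19 10; 0 164 21 11; 0 172 22 11'
python3 -m jog '0 0 0 0; 0 0 0 0; 0 0 0 0; 0 0 0 0; 0 0 0 0; 0 0 0 0; 0 0 0 0; 0 0 0 0'
python3 - <<'E'
from rk import *
o=status.get_obs(); p=o['ee_pos']; print(rack(p[:2],0),p)
s=snap('side','pics/s5.png'); r=fit([s],.036,p[0],p[1],.037,z0=p[2]-.0395); print(r, rack(r[0][:2],r[0][2]))
cv2.imwrite('pics/c5.png',cv2.resize(s['color'][90:250,110:270],(600,600),interpolation=cv2.INTER_CUBIC)[:,:,::-1])
E
```

```text
time: 16.4
ee_pos: [0.6059, 0.1502, 0.1965]
tcp_rot: [-77.5, 89.9, -165.4]
wrist_force: [-0.3, 0.2, -2.3]
opening: 0.0588
time: 17.4
ee_pos: [0.6052, 0.1504, 0.1986]
tcp_rot: [-72.0, 90.0, -159.9]
wrist_force: [-0.0, -0.1, -1.0]
opening: 0.0585
[ -0.42 -26.95  -0.04] [0.60517838 0.1503575  0.19855528]
(array([0.60598377, 0.14942264, 0.0395604 ]), np.float64(0.052171428571428535)) [  0.35 -27.91   0.  ]
```

View pics/c5.png

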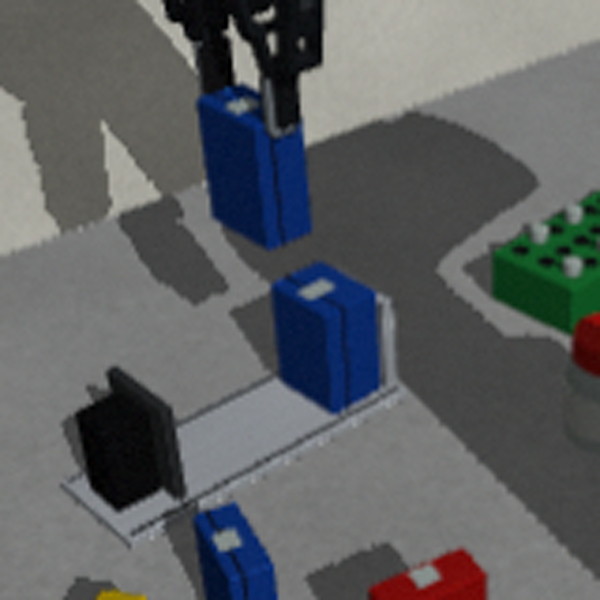

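The medium box hangs over its slot with about 4 mm clearance to the thick one, which stands square at the wall. Lowering it.

```bash
python3 -m jog '10 0 0 0; 30 0 0 0; 50 0 0 0; 70 0 0 0; 90 0 0 0; 110 0 0 0; 125 0 0 0; 134 0 0 0'
python3 -m jog '4 0 0 0; 8 0 0 0; 11 0 0 0; 13 0 0 0; 15 0 0 0; 16 0 0 0; 17 0 0 0; 17 0 0 0'
python3 -m jog '0 0 0 0; 0 0 0 0; 0 0 0 0; 0 0 0 0; 0 0 0 0; 0 0 0 0; 0 0 0 0; 0 0 0 0' 1
python3 -m jog '-5 0 0 0; -15 0 0 0; -35 0 0 0; -60 0 0 0; -90 0 0 0; -120 0 0 0; -140 0 0 0; -150 0 0 0'
python3 - <<'E'
from rk import *
import d
s=snap('side','pics/s6.png')
cv2.imwrite('pics/c6.png',cv2.resize(s['color'][90:250,110:270],(600,600),interpolation=cv2.INTER_CUBIC)[:,:,::-1])
r=fit([s],.026,.4405,.292,-.23);print(r)
r=fit([s],.083,.605,.124,.04,z0=.008); print(r, rack(r[0][:2],r[0][2])) # pair as one block
d.delta(440.5,292,190,270-13.5)
E
```

```text
time: 18.45
ee_pos: [0.6048, 0.1502, 0.0634]
tcp_rot: [-77.7, 89.9, -165.6]
wrist_force: [0.4, 0.5, -1.8]
opening: 0.0584
time: 19.45
ee_pos: [0.6052, 0.1504, 0.0477]
tcp_rot: [89.7, 90.0, 1.7]
wrist_force: [-0.9, 0.8, -1.2]
opening: 0.0588
time: 20.45
ee_pos: [0.6052, 0.1504, 0.0476]
tcp_rot: [113.8, 90.0, 25.9]
wrist_force: [0.9, 0.0, 0.7]
opening: 0.0851
time: 21.45
ee_pos: [0.6055, 0.1505, 0.1996]
tcp_rot: [102.3, 89.9, 14.4]
wrist_force: [-0.6, 0.2, 0.1]
opening: 0.0855
(array([ 0.44058291,  0.29119168, -0.23659906]), np.float64(0.03915572792362765))
(array([0.60569346, 0.12448248, 0.05018956]), np.float64(0.0375819672131148)) [-8.600e-01 -5.282e+01  1.000e-02]
now [605.6 150.5 200.1] 272.1 pitch 89.8 F [-0.7 -0.3  1.7] open 85.4 t 21.5
shift [  10.1 -159.9 -147.4] turn 15.6
```

View pics/c6.png

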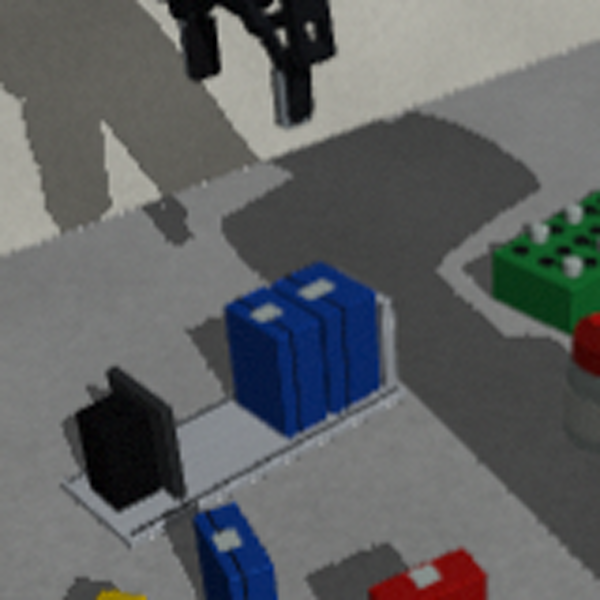

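The middle box stands upright next to the thick one. Now the thin box.

```bash
python3 -m jog '0 -10 -9 1; 1 -32 -30 3; 3 -60 -55 6; 5 -88 -81 9; 7 -115 -106 11; 9 -138 -127 13; 10 -154 -142 15; 10 -160 -147 15.6'
python3 -m jog '10 0 0 0; 30 0 0 0; 55 0 0 0; 80 0 0 0; 105 0 0 0; 128 0 0 0; 145 0 0 0; 149 0 0 0' 1
python3 -m jog '0 0 0 0; 0 0 0 0; 0 0 0 0; 0 0 0 0; 0 0 0 0; 0 0 0 0; 0 0 0 0; 0 0 0 0' 0 40
python3 -m jog '-8 0 0 0; -25 0 0 0; -50 0 0 0; -80 0 0 0; -110 0 0 0; -140 0 0 0; -155 0 0 0; -160 0 0 0'
python3 - <<'E'
from rk import *
import d
o=status.get_obs(); p=o['ee_pos']
A=.0369; y=.007; d.delta(604.6-y*np.sin(A)*1e3,177.3+y*np.cos(A)*1e3,200,272.1)
E
```

```text
time: 22.5
ee_pos: [0.4383, 0.2921, 0.1868]
tcp_rot: [-48.6, 89.9, -152.1]
wrist_force: [0.1, -0.1, -0.5]
opening: 0.0854
time: 23.5
ee_pos: [0.4396, 0.2907, 0.0371]
tcp_rot: [-40.8, 89.9, -144.4]
wrist_force: [0.1, -0.9, -0.1]
opening: 0.0855
time: 24.5
ee_pos: [0.4404, 0.2919, 0.0397]
tcp_rot: [139.6, 89.9, 36.1]
wrist_force: [-0.6, 0.8, 5.5]
opening: 0.0586
time: 25.5
ee_pos: [0.4402, 0.2916, 0.1994]
tcp_rot: [135.3, 89.9, 31.7]
wrist_force: [-0.6, 0.3, -2.8]
opening: 0.0584
now [440.2 291.6 199.4] 256.5 pitch 89.9 F [-0.6  0.3 -2.8] open 58.4 t 25.5
shift [ -0.6 184.7  65.9] turn -15.6
```

```bash
python3 -m jog '0 10 4 -1; 0 32 11 -3; 0 63 22 -6; 0 95 34 -9; 0 127 45 -11; 0 155 55 -13; 0 176 63 -15; 0 185 66 -15.6'
python3 -m jog '0 0 0 0; 0 0 0 0; 0 0 0 0; 0 0 0 0; 0 0 0 0; 0 0 0 0; 0 0 0 0; 0 0 0 0'
python3 - <<'E'
from rk import *
o=status.get_obs(); p=o['ee_pos']; print(rack(p[:2],0),p)
s=snap('side','pics/s7.png'); r=fit([s],.026,p[0],p[1],.037,z0=p[2]-.0395); print(r, rack(r[0][:2],r[0][2]))
E
```

```text
time: 26.5
ee_pos: [0.605, 0.1826, 0.1968]
tcp_rot: [-71.7, 89.9, -159.7]
wrist_force: [-0.2, 0.5, -2.0]
opening: 0.0584
time: 27.5
ee_pos: [0.6044, 0.184, 0.1986]
tcp_rot: [-114.0, 90.0, 158.1]
wrist_force: [-0.5, 0.4, -1.2]
opening: 0.0588
[ 0.02  6.72 -0.04] [0.60437645 0.18401868 0.19856324]
(array([0.60533656, 0.18317236, 0.01617535]), np.float64(0.059205298013245033)) [ 0.95  5.84 -0.02]
```

```bash
python3 -m jog '10 0 0 0; 30 0 0 0; 50 0 0 0; 70 0 0 0; 90 0 0 0; 110 0 0 0; 125 0 0 0; 134 0 0 0'
python3 -m jog '4 0 0 0; 8 0 0 0; 11 0 0 0; 13 0 0 0; 15 0 0 0; 16 0 0 0; 17 0 0 0; 17 0 0 0'
python3 -m jog '0 0 0 0; 0 0 0 0; 0 0 0 0; 0 0 0 0; 0 0 0 0; 0 0 0 0; 0 0 0 0; 0 0 0 0' 1
python3 -m jog '-5 0 0 0; -15 0 0 0; -35 0 0 0; -60 0 0 0; -90 0 0 0; -120 0 0 0; -140 0 0 0; -150 0 0 0'
python3 - <<'E'
from rk import *
import d
s=snap('side','pics/s8.png')
cv2.imwrite('pics/c8.png',cv2.resize(s['color'][90:250,110:270],(600,600),interpolation=cv2.INTER_CUBIC)[:,:,::-1])
A=.0369; y=.080-.0054+.025; d.delta(604.6-y*np.sin(A)*1e3,177.3+y*np.cos(A)*1e3,180,272.1)
E
```

```text
time: 28.55
ee_pos: [0.604, 0.1839, 0.0634]
tcp_rot: [-73.8, 89.9, -161.8]
wrist_force: [-0.1, -0.0, -1.6]
opening: 0.0589
time: 29.55
ee_pos: [0.6044, 0.1841, 0.0478]
tcp_rot: [99.8, 90.0, 11.9]
wrist_force: [-0.7, 0.4, 0.5]
opening: 0.0583
time: 30.55
ee_pos: [0.6044, 0.184, 0.0476]
tcp_rot: [-74.7, 90.0, -162.6]
wrist_force: [0.2, -0.7, 0.5]
opening: 0.0854
time: 31.55
ee_pos: [0.6048, 0.1842, 0.1996]
tcp_rot: [104.5, 89.9, 16.6]
wrist_force: [0.5, 0.8, -0.4]
opening: 0.0856
now [604.8 184.2 200.1] 272.1 pitch 89.8 F [-1.4  0.1  1.1] open 85.3 t 31.6
shift [ 20.1  -0.5 -92.7] turn -0.0
```

View pics/c8.png

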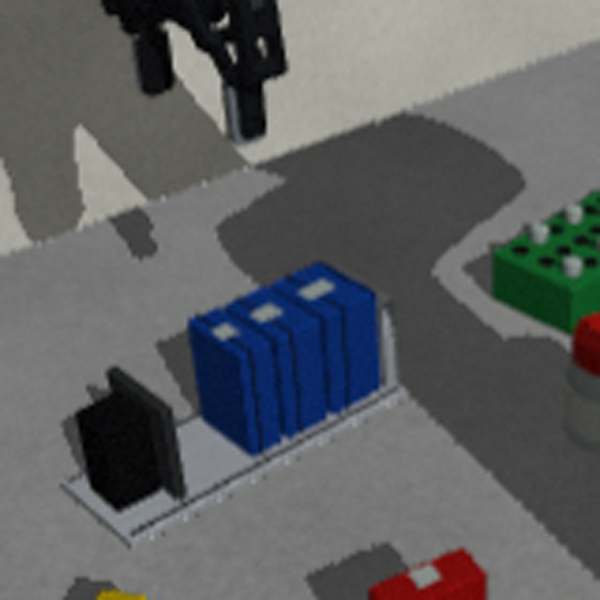

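All three boxes stand in order with small gaps. Now I'll pinch the stop's grip block.

```bash
python3 -m jog '0 0 -8 0; 0 0 -22 0; 0 0 -40 0; 0 0 -58 0; 0 0 -75 0; 0 0 -87 0; 0 0 -92 0; 0 0 -93 0' 1
python3 -m jog '10 0 0 0; 30 0 0 0; 55 0 0 0; 80 0 0 0; 105 0 0 0; 128 0 0 0; 145 0 0 0; 152 0 0 0' 1
python3 -m jog '0 0 0 0; 0 0 0 0; 0 0 0 0; 0 0 0 0; 0 0 0 0; 0 0 0 0; 0 0 0 0; 0 0 0 0' 0 25
python3 -m jog '0 0 2 0; 0 0 6 0; 0 0 12 0; 0 0 19 0; 0 0 26 0; 0 0 33 0; 0 0 38 0; 0 0 40 0'
python3 -m jog '0 0 2 0; 0 0 4 0; 0 0 6 0; 0 0 8 0; 0 0 10 0; 0 0 12 0; 0 0 14 0; 0 0 15 0'
python3 - <<'E'
from rk import *
o=status.get_obs(); p=o['ee_pos']; print(rack(p[:2],0),p)
s=snap('side','pics/s9.png')
cv2.imwrite('pics/c9.png',cv2.resize(s['color'][90:250,110:270],(600,600),interpolation=cv2.INTER_CUBIC)[:,:,::-1])
E
```

```text
time: 32.6
ee_pos: [0.601, 0.2771, 0.1976]
tcp_rot: [-1.6, 90.0, -89.5]
wrist_force: [0.9, -0.6, 0.6]
opening: 0.0855
time: 33.6
ee_pos: [0.6006, 0.2764, 0.0443]
tcp_rot: [-66.3, 89.9, -154.2]
wrist_force: [0.4, 0.1, -0.3]
opening: 0.0855
time: 34.6
ee_pos: [0.601, 0.277, 0.0455]
tcp_rot: [-75.4, 90.0, -163.3]
wrist_force: [0.0, 0.6, 0.2]
opening: -0.0
time: 35.6
ee_pos: [0.6025, 0.2366, 0.0457]
tcp_rot: [100.4, 90.0, 12.4]
wrist_force: [0.5, 2.3, 0.2]
opening: 0.0002
time: 36.6
ee_pos: [0.603, 0.2218, 0.0456]
tcp_rot: [86.9, 90.0, -1.1]
wrist_force: [-0.0, 1.5, 0.5]
opening: 0.0001
[ 6.000e-02  4.457e+01 -4.000e-02] [0.60301312 0.22184209 0.04559734]
```

View pics/c9.png

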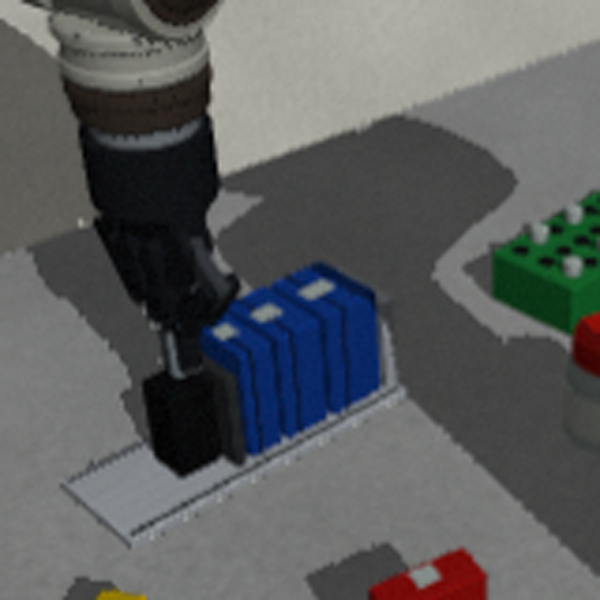

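The view shows the stop moved up close to the row, but the fingers read fully shut, so they aren't gripping the block across its width. I'll project known points to see where the fingers are relative to the block.

Run:
```python
from rk import *
s=load('side'); A=.0369
R=np.array([[np.cos(A),-np.sin(A),0],[np.sin(A),np.cos(A),0],[0,0,1]])
P=lambda x,y,z:np.round((proj(s,R@[x,y,z]+[.6046,.1773,0])[0]-[110,90])*3.75+1.4,0)
for z in(.0456,.065,.075,.09): print('tool',z,P(0,.0446,z))
for yi in(.0146,.0196,.0256):
    print(yi,'plate near inner top/bot',P(-.032,yi,.082),P(-.032,yi,.01),'blk outer top far/near',P(.017,yi+.042,.075),P(-.017,yi+.042,.075),'inner near',P(-.017,yi+.008,.075),'outer near bot',P(-.017,yi+.042,.045))
i=s['color'][170:220,140:185]; i=np.clip(i.astype(float)*2.2+10,0,255).astype(np.uint8)
cv2.imwrite('pics/c9b.png',cv2.resize(i,None,fx=12,fy=12,interpolation=cv2.INTER_CUBIC)[:,:,::-1])
```

```text
tool 0.0456 [188. 412.]
tool 0.065 [185. 389.]
tool 0.075 [183. 376.]
tool 0.09 [180. 357.]
0.0146 plate near inner top/bot [249. 369.] [259. 455.] blk outer top far/near [152. 373.] [182. 395.] inner near [226. 373.] outer near bot [188. 432.]
0.0196 plate near inner top/bot [243. 372.] [253. 459.] blk outer top far/near [146. 376.] [176. 398.] inner near [220. 376.] outer near bot [182. 435.]
0.0256 plate near inner top/bot [235. 376.] [246. 462.] blk outer top far/near [138. 380.] [168. 402.] inner near [212. 380.] outer near bot [174. 439.]
```

View pics/c9b.png

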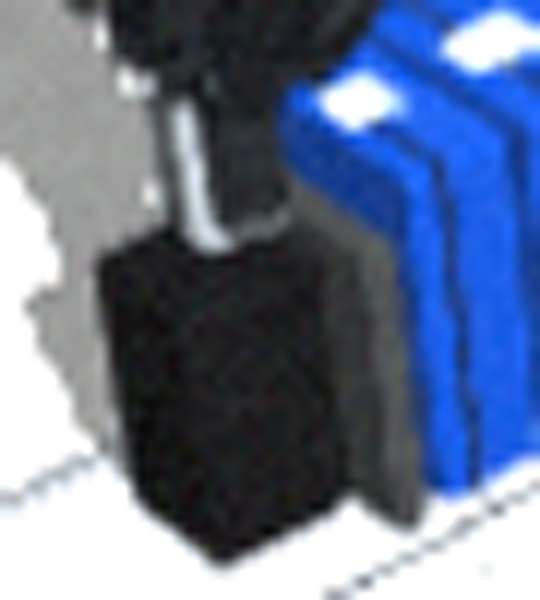

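The enlarged view shows the shut fingertips inside the black block, behind the plate. So the block gave no resistance across rack x, and the fingers are pushing the plate's outer face: inner face ≈ 26.5 mm, finger front ≈ 34 mm. That still works as a push, so I'll continue in small steps and watch the force.

```bash
python3 -m jog '0 0 1 0; 0 0 2 0; 0 0 4 0; 0 0 5 0; 0 0 7 0; 0 0 8 0; 0 0 10 0; 0 0 10 0'
python3 -m jog '0 0 0.5 0; 0 0 1 0; 0 0 1.5 0; 0 0 2 0; 0 0 2.5 0; 0 0 3 0; 0 0 3 0; 0 0 3 0'
python3 - <<'E'
from rk import *
o=status.get_obs(); p=o['ee_pos']; print(rack(p[:2],0),p,o['wrist_force'])
E
```

```text
time: 37.65
ee_pos: [0.6033, 0.2119, 0.0456]
tcp_rot: [-157.0, 90.0, 115.1]
wrist_force: [0.3, 2.2, 0.5]
opening: -0.0001
time: 38.65
ee_pos: [0.6035, 0.209, 0.0456]
tcp_rot: [-33.8, 90.0, -121.7]
wrist_force: [0.0, 3.3, 1.2]
opening: 0.0002
[ 2.000e-02  3.169e+01 -4.000e-02] [0.60345341 0.20897077 0.04555679] [0.02099212 3.31112764 1.21767562]
```

```bash
python3 -m jog '0 0 0.5 0; 0 0 1 0; 0 0 1.5 0; 0 0 2 0; 0 0 2.5 0; 0 0 3 0; 0 0 3 0; 0 0 3 0'
python3 -m jog '0 0 0.3 0; 0 0 0.6 0; 0 0 1 0; 0 0 1.3 0; 0 0 1.6 0; 0 0 2 0; 0 0 2 0; 0 0 2 0'
python3 - <<'E'
from rk import *
s=snap('side','pics/s10.png')
cv2.imwrite('pics/c10.png',cv2.resize(s['color'][150:230,130:220],None,fx=6.5,fy=6.5,interpolation=cv2.INTER_CUBIC)[:,:,::-1])
E
```

```text
time: 39.65
ee_pos: [0.6036, 0.2059, 0.0456]
tcp_rot: [-11.0, 90.0, -99.0]
wrist_force: [-0.2, 3.4, 0.4]
opening: -0.0001
time: 40.65
ee_pos: [0.6036, 0.2051, 0.0458]
tcp_rot: [173.3, 89.9, 85.4]
wrist_force: [-2.2, 8.9, 1.8]
opening: -0.0001
```

View pics/c10.png

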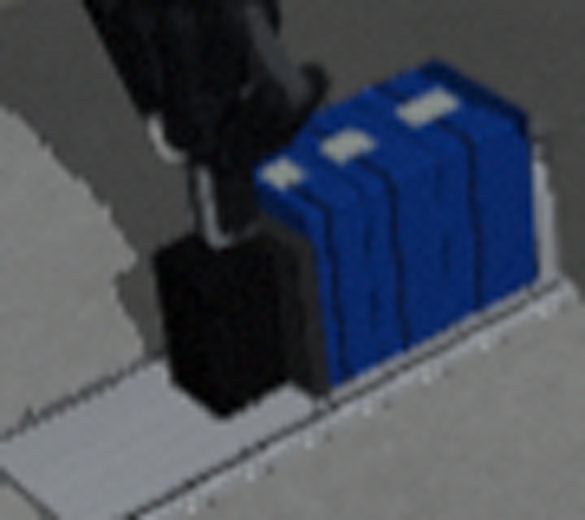

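The row looks closed up. The force jumped to 9 N and the tool stopped advancing, so it's snug. One small extra nudge, then back off.

```bash
python3 -m jog '0 0 0.5 0; 0 0 1 0; 0 0 1.5 0; 0 0 2 0; 0 0 2 0; 0 0 2 0; 0 0 2 0; 0 0 2 0'
python3 -m jog '0 0 -1 0; 0 0 -2 0; 0 0 -4 0; 0 0 -6 0; 0 0 -8 0; 0 0 -9 0; 0 0 -9 0; 0 0 -9 0'
python3 - <<'E'
from rk import *
o=status.get_obs(); print(rack(o['ee_pos'][:2],0))
s=snap('side','pics/s11.png')
cv2.imwrite('pics/c11.png',cv2.resize(s['color'][150:230,130:220],None,fx=6.5,fy=6.5,interpolation=cv2.INTER_CUBIC)[:,:,::-1])
E
```

```text
time: 41.7
ee_pos: [0.6038, 0.2044, 0.0463]
tcp_rot: [169.1, 89.8, 81.2]
wrist_force: [-0.8, 13.9, 2.3]
opening: 0.0002
time: 42.7
ee_pos: [0.6034, 0.2109, 0.0456]
tcp_rot: [-22.2, 90.0, -110.2]
wrist_force: [0.1, 0.4, -1.2]
opening: 0.0001
[ 3.000e-02  3.365e+01 -4.000e-02]
```

View pics/c11.png

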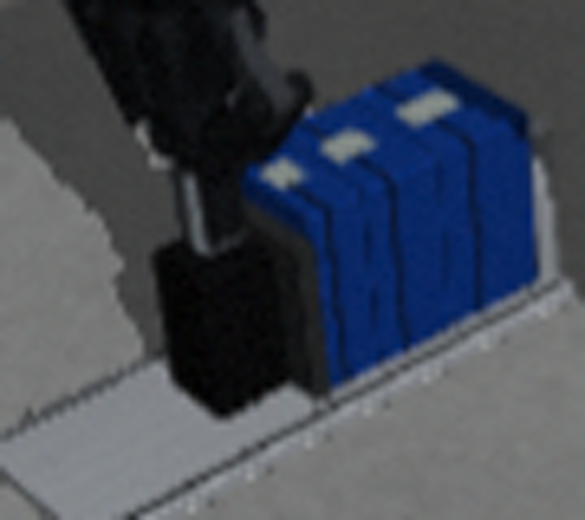

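The stop stayed up against the boxes as the fingers drew back. Lifting clear and checking.

```bash
python3 -m jog '-3 0 0 0; -10 0 0 0; -25 0 0 0; -50 0 0 0; -80 0 0 0; -110 0 0 0; -140 0 0 0; -150 0 0 0'
python3 -m jog '0 0 0 0; 0 0 -10 0; 0 0 -30 0; 0 0 -60 0; 0 0 -90 0; 0 0 -110 0; 0 0 -120 0; 0 0 -120 0'
python3 - <<'E'
from rk import *
s=snap('side','pics/s12.png')
r=fit([s],.108,.605,.131,.04,z0=.008); print(r, rack(r[0][:2],r[0][2]))
A=.0369;R=np.array([[np.cos(A),-np.sin(A),0],[np.sin(A),np.cos(A),0],[0,0,1]])
i=cv2.resize(s['color'][150:230,130:220],None,fx=6.5,fy=6.5,interpolation=cv2.INTER_CUBIC)
for yi in(.008,):
  for z in(.082,.01): print(((proj(s,R@[-.032,yi,z]+[.6046,.1773,0])[0]-[130,150])*6.5+2.7).round())
cv2.imwrite('pics/c12.png',i[:,:,::-1]); print(status.get_obs()['wrist_force'])
E
```

```text
time: 43.75
ee_pos: [0.6041, 0.2113, 0.1986]
tcp_rot: [106.9, 89.8, 19.0]
wrist_force: [-0.0, 0.2, 0.2]
opening: 0.0
time: 44.75
ee_pos: [0.5989, 0.3314, 0.1952]
tcp_rot: [-53.7, 90.0, -141.6]
wrist_force: [0.2, 0.2, 0.8]
opening: 0.0001
(array([0.60603245, 0.12968372, 0.04306533]), np.float64(0.10230458866169734)) [-3.300e-01 -4.764e+01  1.000e-02]
[317. 243.]
[334. 392.]
[-0.38716973 -0.08862452 -0.04351404]
```

View pics/c12.png

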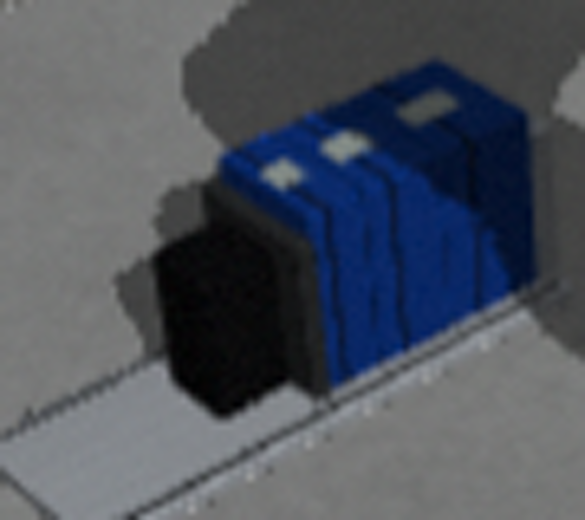

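```bash
python3 -c "from workcell import bot; bot.job_done()"
```

```text
the job is handed in; nothing more can be done
```

The three boxes are filed in the rack in order: thick against the wall, then medium, then thin. The end stop is pushed up against them, and I handed the job in at about 45 s with the gripper clear. No verdict was reported.

**Last checks:**
- **Row:** the boxes look upright and square with no visible gaps. A side-view fit of the whole row gave x about −0.3 mm, yaw off by about 0.01 rad and the row centre at y about −48 mm (−46 mm if packed). That fit was loose (10% mismatch, partly from the stop hiding one end and from shadow).
- **Stop:** its plate edge lines up with an inner face at about 8 to 9 mm, so travel is roughly 0.071 m. The push force had risen to about 14 N by the end, when the row stopped giving way. The stop did not move when I backed off.
- **Bystanders:** I never touched the tip box, jar, tube rack or look-alikes on purpose. I did not re-measure their positions at the end.

**One thing went wrong:** the pinch on the grip block failed. The fingers closed fully, and in the picture they sat inside the block. I pushed the stop home with the shut fingers instead, apparently against the outer face of its plate.

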